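# Load the stack-drilling jig and hold it level

### The arm

A 6-joint arm with a two-finger parallel gripper is mounted at the origin on a cart in front of the work surface, level with it; the furniture and walls round the work are solid. World frame = base frame: x ahead of the robot, y to its left, z up, the work surface at z = 0. Lengths are in m, angles in rad, forces in N, time in s.
With the tool pointing down it reaches from about 0.4 to 0.925 m from the base axis. Payload 12.5 kg.
Tool frame: the origin (TCP) lies at the very end of the fingers, on their centre line; the grasp point (between the pads) lies 19 mm behind it; z points along the fingers, y is the line along which they close (so a half turn about z gives the same grasp; the last joint's range is limited). The gripper opens to 95 mm and grips with 3 to 60 N. Pads are 20 mm wide; open, the fingers measure 119 mm over their backs; the gripper's body (75 mm by 180 mm) begins 59 mm behind the grasp point.
Start: joints at [-1.452, 0.491, 1.559, -0, 1.092, -0.106], TCP at [0.139, -0.609, 0.215] pointing down, gripper open.
Joint ranges: [-3.1, 3.1], [-0.84, 2.19], [0.05, 2.79], [-1.13, 4.28], [0.06, 2.93], [-2.69, 2.69]. Speed limits (rad/s): [2.22, 2.22, 2.79, 3.14, 3.14, 3.14].

### API

Orientations are given as a unit quaternion [w, x, y, z].
In Python, from cell import r gives the robot as it stands.
- The arm moves only by the shell command python3 -m handwheel 'ROWS' [OPENING] [FORCE]. ROWS is JSON, one flat list of numbers, 4 for each row, row after row: the shift along the tool's x, y, z in cm, then the turn about the tool's z in rad. In form: [tx, ty, tz, turn, tx, ty, tz, turn, ...]. A call has exactly 10 rows; each row shifts and turns the commanded pose from where the row before left it, along the tool's axes as they then stand; what a row does not reach is not made up. A row lasts 1/8 s, in which the tool goes at most 62.5 mm and 10.7 degrees, less where a joint would pass 70% of its speed; a pose out of reach is approached as far as the arm can. A call with a gripper value outside its range is refused whole. OPENING is the opening in per cent of the stroke, from 0 (shut) to 100 (fully open), set as the call begins (- or left out, the last holds). The fingers move at their own pace and stop on an object; FORCE is the grip in N (left out, the last holds). Time passes only in rows, so rows that do not move let the fingers close, or fill a call up. It gives the time, the measured TCP pose, the force, the opening and the grip force at its end, in the units of the state.
- r.observe(): the state, without advancing time (a new reading comes with each control period).
- r.read_camera(name): name is "scene" or "top" or "wrist"; returns (picture, depth): 400x640x3 uint8, red, green, blue; 400x640 float32, m along the optical axis (not along the pixel's ray), 0 where there is no reading.
- r.get_calibration(name): a dict with "fx", "fy", "cx", "cy" (pixels), "eye" and "attitude" of the camera in the world. Camera axes: x right, y down, z forward; pixel columns grow to the right and rows downward; lengths in m; the calibration is good to about 2 mm. A picture is of the moment at which its call begins: read the wrist's pose just before it. get_calibration takes no time and is no camera call; for the wrist camera it gives the pose at the moment of the call.
- r.hand_in(): hands the job in; it is judged then, once.
The state is a dict: "clock": time; "joint_pos": joint angles; "joint_velocities": joint speeds; "joint_torque": joint torques, N m; "eef_pos": TCP position; "tcp_rot": TCP orientation; "ft_force": force on the tool from outside, world axes, zero at the start; "wrist_torque": the same for the moment, N m; "opening": finger opening in m; "grip_force": force on a finger pad.
Only numpy, scipy, OpenCV 4.12 (cv2) and the standard library are available. Lean on these libraries where they do the work, as an engineer would, in place of code of your own. Each camera call takes 0.05 s, during which the arm holds its last target. There are 200 camera calls.

### The job

Two blanks are to be stack-drilled: one already lies on the two locating pins of the drill jig. Lower the other, loose blank over the pins squarely on top of it (do not drop it), and then the steel drill-bush plate on top of both in the same way. Then take the loaded jig by the long sides of its base, lift it out of its nest, and finish while holding it still and level about 10 cm above the nest with the whole pile still down on its pins, ready to be carried to the drill; keep it level all the way and leave the eyelet tin, the marker and the awl where they are.

Things in the scene. Friction and masses are not known exactly. Their poses are not given: they have to be found in the camera images.
- nest: Dark steel loading nest screwed to the bench: foot plate 15 mm thick, 152 mm long (y), 78 mm wide (x) at its ends but only 42 mm along the middle 100 mm, so fingers can pass beside it and under the jig's edges. The jig lies on it at 15 mm height between corner angles that rise 8 mm higher, 1.5 mm play. Origin: centre of its underside, on the bench; z up.
- jig_mid (a point): Centre (half-way up) of the drill jig's grey anodised base, 62 mm across (x), 130 long (y), 14 thick, 0.3 kg, loose in the nest: middle at 22 mm height. Grip its long sides at the middle. Steel pins of 10 mm at y = +40 and -40 mm end 34 mm above its top, the last 8 mm tapered to 4.4 mm. The pile on it is 50 mm wide.
- blank_first_mid (a point): Centre (half-way up) of the blank that already lies on the jig over the pins: same plate as the loose blank, its middle 11 mm above jig_mid.
- blank_mid (a point): Centre (half-way up) of the loose blank: plain bright aluminium plate, 50 mm across (x), 110 long (y), 8 thick, about 0.12 kg, flat on the bench. Two round 12 mm holes at y = +40 and -40 mm; fits either way round. Grip across the 50 mm. Down on the first blank its middle is 19 mm above jig_mid.
- bush_plate_mid (a point): Centre (half-way up the plate) of the drill-bush plate: dark steel, 50 mm across (x), 110 long (y), 10 thick, about 0.33 kg, flat on the bench. Same two 12 mm holes as the blank, plus four bright drill bushes in its middle, 2.5 mm proud of its upper face; they stay upward. Fits either way round. Grip across the 50 mm. Down on both blanks its middle is 28 mm above jig_mid.
- eyelet_tin: Bystander: closed round tin with a yellow lid, 65 mm wide, 31 mm high. Origin: centre of its underside.
- marker_pen: Bystander: marker pen lying flat, 133 mm long (y), 16 mm thick. Origin: centre of its underside.
- scriber: Bystander: awl with a wooden handle lying flat, 155 mm long (y), 26 mm thick. Origin: centre of its underside.

How it is judged:
By the outcome, as a careful person would: the job done as asked, in the order asked, and still so for the second after the job is handed in, while the arm keeps its last pose, push and grip.
It also fails if it takes over 64 s, if anything falls off the work surface, if the arm or the gripper's body presses on something with over 40 N, if the wrist force passes 120 N, or if a joint passes its speed limit or range.

## Working session

There is one attempt and no reset: what is moved stays moved. The work goes in short steps, Python scripts to look and compute and a shell command to move; the robot and the scene stay as the last step left them, time stands still between calls to the robot, and variables do not carry over. Pictures are saved under pics/ and viewed, at most 10 in all, crops included, and the job is handed in when it is done.

```bash
mkdir -p pics; ls
python3 - <<'E'
from cell import r
import cv2, numpy as np
s=r.observe(); print(s)
for n in("top","scene"):
    c=r.get_calibration(n); print(n,c)
    p,d=r.read_camera(n); cv2.imwrite(f"pics/{n}0.png",p[:,:,::-1]); np.savez(f"{n}0.npz",p=p,d=d)
E
```

```text
pics
{'clock': 0.0, 'joint_pos': array([-1.45159371e+00,  4.91536124e-01,  1.55945041e+00, -1.90500091e-06,
        1.09170203e+00, -1.05599747e-01]), 'joint_velocities': array([-0.00024654,  0.00026718, -0.00068108,  0.00017343, -0.00083268,
        0.00065161]), 'joint_torque': array([-5.38498687e-03, -6.12653446e+01, -2.58183146e+01,  6.90437132e-02,
        4.82828706e-02, -1.17013687e-04]), 'eef_pos': array([ 0.13931356, -0.60902371,  0.21407598]), 'tcp_rot': array([-5.47939556e-04,  9.93689436e-01,  1.12165074e-01, -4.57187371e-06]), 'ft_force': array([-0.31806125,  0.47069877,  1.01584059]), 'wrist_torque': array([ 0.00111707, -0.02193886,  0.03091868]), 'grip_force': 0.0, 'opening': 0.09523806775787386}
top {'fx': 378.040891337741, 'fy': 378.040891337741, 'cx': 321.3476203499419, 'cy': 197.20853516666384, 'eye': array([0.42304863, 0.101292  , 0.88392652]), 'attitude': array([ 0.03436765, -0.69892051,  0.7140713 , -0.02076455])}
scene {'fx': 452.7348073113865, 'fy': 452.7348073113865, 'cx': 322.1915241731224, 'cy': 199.71991196329836, 'eye': array([0.06388994, 0.71279486, 0.76484876]), 'attitude': array([ 0.12565765, -0.27896311,  0.87200221, -0.38210192])}
```

View pics/top0.png

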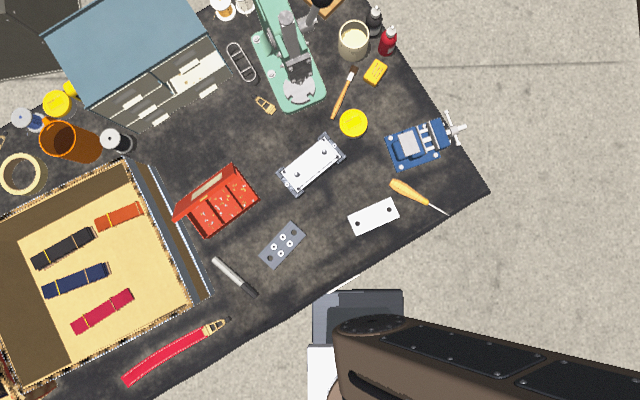

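View pics/scene0.png

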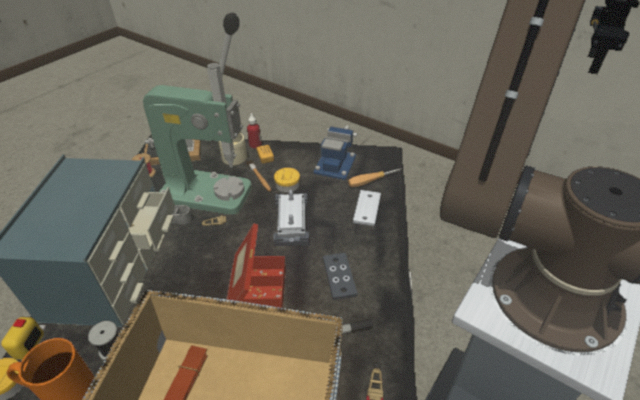

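Top view: the jig is at about (311,164), the loose blank at (374,216), the bush plate at (282,245), the tin at (353,123), the awl at (415,197) and the marker at (234,275). I'll enlarge that area.

```bash
cat > h.py <<'E'
import numpy as np, cv2
from scipy.spatial.transform import Rotation as R
def rot(q): return R.from_quat([q[1],q[2],q[3],q[0]])
def px(c,u,v,z):
    d=rot(c["attitude"]).apply([(u-c["cx"])/c["fx"],(v-c["cy"])/c["fy"],1]); e=c["eye"]
    return e+d*(z-e[2])/d[2]
E
python3 - <<'E'
from cell import r
from h import *
p=np.load("top0.npz")["p"]
cv2.imwrite("pics/topc.png",cv2.resize(p[125:285,250:410,::-1],None,fx=3.75,fy=3.75,interpolation=cv2.INTER_CUBIC))
c=r.get_calibration("top")
for n,u,v,z in [("jig",311,164,.037),("blank",374,216,.008),("plate",282,245,.01),("tin",353,123,.03),("awl",410,192,.01),("marker",234,275,.016)]: print(n,px(c,u,v,z).round(3))
E
```

```text
jig [0.565 0.139 0.037]
blank [ 0.445 -0.003  0.008]
plate [0.383 0.21  0.01 ]
tin [0.659 0.041 0.03 ]
awl [ 0.499 -0.088  0.01 ]
marker [0.318 0.32  0.016]
```

View pics/topc.png

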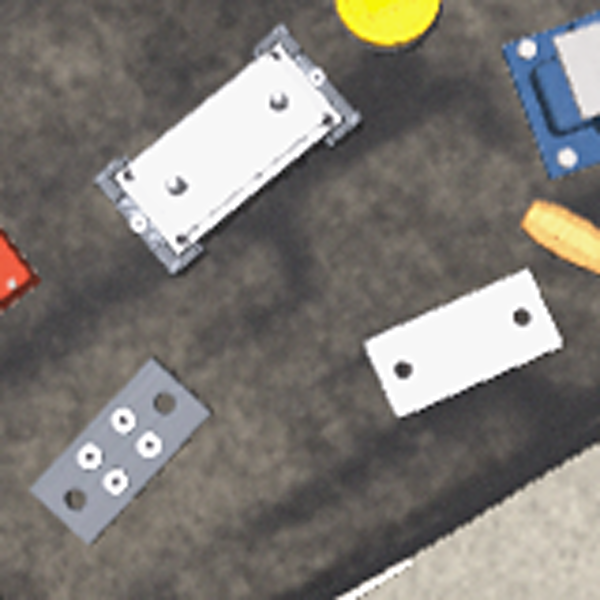

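Run:
```python
from cell import r
from h import *
c=r.get_calibration("top"); s=r.observe()
def g(X,Y,z): return px(c,250+(X+.5)/3.75-.5,125+(Y+.5)/3.75-.5,z)
for n,a,b,z in [("blank",(403,370),(522,317),.008),("plate",(75,498),(165,403),.01),("pins",(176,184),(279,100),.060)]:
    A,B=g(*a,z),g(*b,z); d=A-B; print(n,((A+B)/2).round(4),np.linalg.norm(d),"ang of long axis",np.degrees(np.arctan2(d[1],d[0])))
m=rot(s["tcp_rot"]).as_matrix(); print(m.round(3)); w=r.get_calibration("wrist"); print(w, m.T@(w["eye"]-s["eef_pos"]), (m.T@rot(w["attitude"]).as_matrix()).round(3))
```

```text
blank [ 0.445  -0.0009  0.008 ] 0.08033260566192264 ang of long axis 112.731591351953
plate [0.3839 0.211  0.01  ] 0.07983044341987214 ang of long axis 135.37768716796828
pins [0.5649 0.1392 0.06  ] 0.07823981748093926 ang of long axis 128.21452364822042
[[ 0.975  0.223 -0.   ]
 [ 0.223 -0.975  0.001]
 [ 0.    -0.001 -1.   ]]
{'fx': 285.2726095352053, 'fy': 285.2726095352053, 'cx': 316.3889241908719, 'cy': 200.5523351255762, 'eye': array([ 0.21693901, -0.59109744,  0.38564487]), 'attitude': array([ 0.11258418,  0.77396065, -0.61652659, -0.09057972])} [ 0.0796905  -0.00037145 -0.17150152] [[ 0.    -0.958 -0.286]
 [ 1.     0.001 -0.   ]
 [ 0.    -0.286  0.958]]
```

```bash
cat >> h.py <<'E'
def plan(s,xyz,phi,n):
    """constant arc row (cm, rad) reaching xyz, tool-x heading phi(deg) in n rows"""
    m=rot(s["tcp_rot"]).as_matrix(); d=np.array(xyz)-s["eef_pos"]
    D=np.radians(phi)-np.arctan2(m[1,0],m[0,0]); t=-D/n
    v=(m.T@d)[:2]@[1,1j]; q=np.exp(1j*t); k=sum(q**i for i in range(n)); w=v/k*100
    print("row",np.round([w.real,w.imag,-d[2]*100/n,t],3),"x",n,"| total tool",(m.T@d*100).round(2),"turn",round(-D,4))
E
python3 - <<'E'
from cell import r
from h import *
plan(r.observe(),(.445,-.001,.11),112.7,17)
E
```

```text
row [ 4.548 -0.274  0.613 -0.102] x 17 | total tool [ 43.35 -52.45  10.47] turn -1.7422
```

```bash
python3 -m handwheel '[4.55,-0.27,0,-0.102,4.55,-0.27,0,-0.102,4.55,-0.27,0,-0.102,4.55,-0.27,0,-0.102,4.55,-0.27,0,-0.102,4.55,-0.27,0,-0.102,4.55,-0.27,0,-0.102,4.55,-0.27,0,-0.102,4.55,-0.27,0,-0.102,4.55,-0.27,0,-0.102]' 100 40
python3 -m handwheel '[4.55,-0.27,0.5,-0.102,4.55,-0.27,1,-0.102,4.55,-0.27,1.5,-0.102,4.55,-0.27,2,-0.102,4.55,-0.27,2,-0.102,4.55,-0.27,2,-0.102,4.55,-0.27,1.5,-0.102,0,0,0,0,0,0,0,0,0,0,0,0]'
python3 - <<'E'
from cell import r
from h import *
s=r.observe();c=r.get_calibration("wrist");p,d=r.read_camera("wrist")
np.savez("w1.npz",p=p,d=d,**c); cv2.imwrite("pics/w1.png",p[:,:,::-1])
plan(s,(.445,-.001,.11),112.7,1); print(s["clock"],s["ft_force"])
E
```

```text
clock: 1.35
eef_pos: [0.4613, -0.3125, 0.2143]
tcp_rot: [-0.0, 0.811, 0.584, -0.0]
ft_force: [1.0, 0.2, -0.5]
opening: 0.0952
grip_force: 0.0
clock: 2.6
eef_pos: [0.4491, -0.0026, 0.1099]
tcp_rot: [0.0, 0.558, 0.83, 0.0]
ft_force: [-0.8, -0.1, -0.4]
opening: 0.0947
grip_force: 0.0
row [ 0.302 -0.32  -0.011 -0.01 ] x 1 | total tool [ 0.3  -0.32 -0.01] turn -0.0098
2.6 [-0.83500989 -0.09269081 -0.38255981]
```

View pics/w1.png

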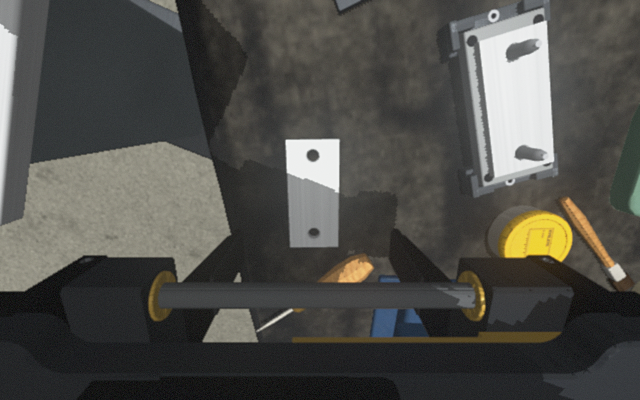

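Run:
```python
from cell import r
from h import *
w=np.load("w1.npz");p=w["p"];c=w
# refine holes by dark centroid
g=cv2.cvtColor(p,cv2.COLOR_RGB2GRAY).astype(float)
def hole(u,v,k=10):
    a=g[v-k:v+k+1,u-k:u+k+1]; yy,xx=np.mgrid[-k:k+1,-k:k+1]; t=np.clip(np.median(a)*.75-a,0,None)*(xx**2+yy**2<k*k)
    return u+(t*xx).sum()/t.sum(), v+(t*yy).sum()/t.sum()
H=[hole(313,155),hole(314,233)]; print(H)
A,B=[px(c,*h,.006) for h in H]; d=A-B; print(A,B,(A+B)/2,np.linalg.norm(d),np.degrees(np.arctan2(d[1],d[0])))
m=(A+B)/2; ph=np.degrees(np.arctan2(d[1],d[0]))
print("awl",px(c,372,258,.013),px(c,335,275,.013))
print("px offset L/R edges at top:",[px(c,u,193,.008) for u in(287,339)])
plan(r.observe(),(m[0],m[1],.0025),ph,10)
```

```text
[(np.float64(312.4022993989123), np.float64(154.87305600610628)), (np.float64(313.46546444368835), np.float64(231.8006124532154))]
[0.42750411 0.03744148 0.006     ] [ 0.45834543 -0.03617782  0.006     ] [0.44292477 0.00063183 0.006     ] 0.07981847591105598 112.73026735389355
awl [ 0.5250246  -0.03775795  0.013     ] [ 0.49713784 -0.07080942  0.013     ]
px offset L/R edges at top: [array([ 0.41816114, -0.00676175,  0.008     ]), array([0.46595345, 0.01269048, 0.008     ])]
row [ 5.300e-02 -4.500e-02  1.074e+00 -1.000e-03] x 10 | total tool [ 0.53 -0.45 10.74] turn -0.0104
```

```bash
python3 -m handwheel '[0.1,-0.1,1,-0.005,0.1,-0.1,1.3,-0.005,0.1,-0.1,1.4,0,0.1,-0.1,1.4,0,0.13,-0.05,1.4,0,0,0,1.4,0,0,0,1.2,0,0,0,1,0,0,0,0.6,0,0,0,0,0]'
python3 -m handwheel '[0,0,0,0,0,0,0,0,0,0,0,0,0,0,0,0,0,0,0,0,0,0,0,0,0,0,0,0,0,0,0,0,0,0,0,0,0,0,0,0]' 0 40
python3 - <<'E'
from cell import r
from h import *
s=r.observe(); plan(s,(.565,.139,.14),128.2,10);print(s["ft_force"],s["wrist_torque"])
E
```

```text
clock: 3.9
eef_pos: [0.4422, 0.0014, 0.0023]
tcp_rot: [-0.0, 0.553, 0.833, -0.0]
ft_force: [-0.4, 0.1, 0.0]
opening: 0.095
grip_force: 0.0
clock: 5.15
eef_pos: [0.4424, 0.0014, 0.0027]
tcp_rot: [0.0, 0.553, 0.833, 0.0]
ft_force: [0.7, 1.0, 2.7]
opening: 0.0492
grip_force: 40.0
row [ 0.588  1.752 -1.373 -0.027] x 10 | total tool [  7.93  16.64 -13.73] turn -0.2687
[0.65584448 1.00586311 2.72154766] [ 0.11782569 -0.23976767  0.0355294 ]
```

```bash
python3 -m handwheel '[0,0,-0.5,0,0,0,-1.5,0,0,0,-2,0,0,0,-2,0,0,0,-2,0,0,0,-2,0,0,0,-1.5,0,0,0,-0.3,0,0,0,0,0,0,0,0,0]'
python3 - <<'E'
from cell import r
from h import *
s=r.observe(); plan(s,(.627,.060,.12),128.2,8)
E
```

```text
clock: 6.4
eef_pos: [0.442, 0.0014, 0.12]
tcp_rot: [-0.0, 0.553, 0.833, -0.0]
ft_force: [-0.7, 0.6, -2.3]
opening: 0.0495
grip_force: 40.0
row [-5.05e-01  2.38e+00  1.00e-03 -3.40e-02] x 8 | total tool [-1.77 19.33 -0.02] turn -0.2688
```

```bash
python3 -m handwheel '[-0.25,1.2,0,-0.017,-0.5,2.38,0,-0.034,-0.5,2.38,0,-0.034,-0.5,2.38,0,-0.034,-0.5,2.38,0,-0.034,-0.5,2.38,0,-0.034,-0.5,2.38,0,-0.034,-0.5,2.38,0,-0.034,-0.25,1.2,0,-0.014,0,0,0,0]'
python3 - <<'E'
from cell import r
from h import *
s=r.observe();c=r.get_calibration("wrist");p,d=r.read_camera("wrist")
np.savez("w2.npz",p=p,d=d,**c); cv2.imwrite("pics/w2.png",cv2.resize(p[:300,170:470,::-1],None,fx=2,fy=2,interpolation=cv2.INTER_CUBIC))
print(s["eef_pos"],s["tcp_rot"])
E
```

```text
clock: 7.65
eef_pos: [0.6273, 0.0612, 0.12]
tcp_rot: [-0.0, 0.436, 0.9, -0.0]
ft_force: [-0.2, -0.7, -1.1]
opening: 0.0494
grip_force: 40.0
[0.62731958 0.06115889 0.11997846] [-2.79754475e-04  4.36476269e-01  8.99715706e-01 -1.90331686e-04]
```

View pics/w2.png

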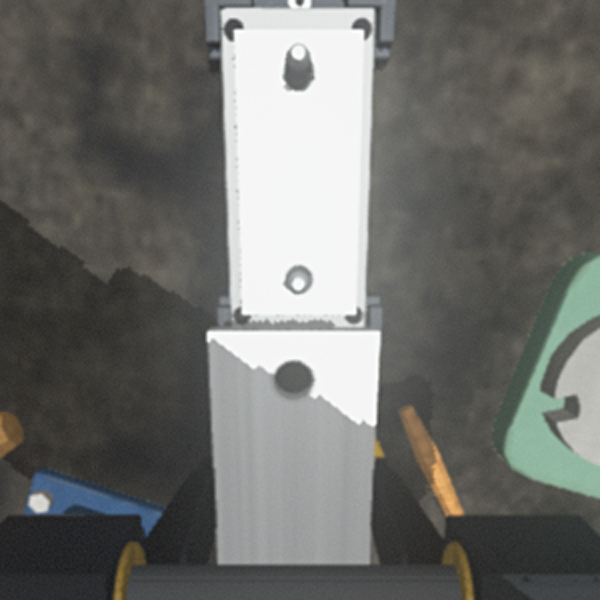

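Run:
```python
from cell import r
from h import *
c=np.load("w2.npz"); s=r.observe(); m=rot(s["tcp_rot"]).as_matrix()
g=lambda X,Y,z:m.T@(px(c,170+(X+.5)/2-.5,(Y+.5)/2-.5,z)-s["eef_pos"])*1000
f,n=g(298,51,.063),g(297,284,.063); print("pins tool mm",f,n,(f+n)/2,np.linalg.norm(f-n),"skew deg",np.degrees(np.arctan2((f-n)[1],(f-n)[0])))
h=g(294,378.5,.1253); print("hole",h)
L,R_=g(208,331,.1253),g(381,331,.1253); print("blank end",L,R_,(L+R_)/2)
b=[g(*q,.037) for q in[(235,30),(367,30),(361,317),(238,317)]]; print("first blank corners",np.array(b).round(1),np.mean(b,0))
```

```text
pins tool mm [142.82406288   1.25019626  57.14776731] [61.91815903  1.12795969 57.09845207] [102.37111096   1.18907797  57.12310969] 80.90601121832003 skew deg 0.08656518141695303
hole [39.45576369 -0.14812078 -5.21408575]
blank end [ 53.7883698  -25.38088457  -5.18106776] [53.84002429 25.33772311 -5.22980132] [ 5.38141970e+01 -2.15807315e-02 -5.20543454e+00]
first blank corners [[157.  -23.1  83.2]
 [157.   28.3  83.1]
 [ 45.2  29.9  83.1]
 [ 45.2 -24.9  83.1]] [101.0820222    2.53574267  83.12104414]
```

```bash
python3 -m handwheel '[0.8,0.13,0,0,1.5,0,0,0,2,0,0,0,2,0,0,0,2,0,0,0,1.5,0,0,0,0.52,0,0,0,0,0,1.5,0,0,0,1.5,0,0,0,0.8,0]'
python3 -m handwheel '[0,0,0.8,0,0,0,0.3,0,0,0,0,0,0,0,0,0,0,0,0,0,0,0,0,0,0,0,0,0,0,0,0,0,0,0,0,0,0,0,0,0]'
python3 - <<'E'
from cell import r
from h import *
s=r.observe();c=r.get_calibration("wrist");p,d=r.read_camera("wrist")
np.savez("w3.npz",p=p,d=d,**c); cv2.imwrite("pics/w3.png",cv2.resize(p[90:290,215:415,::-1],None,fx=3,fy=3,interpolation=cv2.INTER_CUBIC))
print(s["eef_pos"],s["tcp_rot"])
m=rot(s["tcp_rot"]).as_matrix(); print((m.T@(s["eef_pos"]-[.62731958,.06115889,.11997846])*1000).round(2))
E
```

```text
clock: 8.95
eef_pos: [0.564, 0.1422, 0.0808]
tcp_rot: [-0.001, 0.437, 0.899, -0.001]
ft_force: [0.2, 0.5, -0.7]
opening: 0.0497
grip_force: 40.0
clock: 10.2
eef_pos: [0.5643, 0.1427, 0.0716]
tcp_rot: [0.0, 0.437, 0.9, -0.0]
ft_force: [-0.2, -0.6, -1.6]
opening: 0.0494
grip_force: 40.0
[0.56433253 0.14273628 0.07159332] [ 3.39506816e-05  4.36669926e-01  8.99621795e-01 -2.73850122e-05]
[103.06   0.98  48.38]
```

View pics/w3.png

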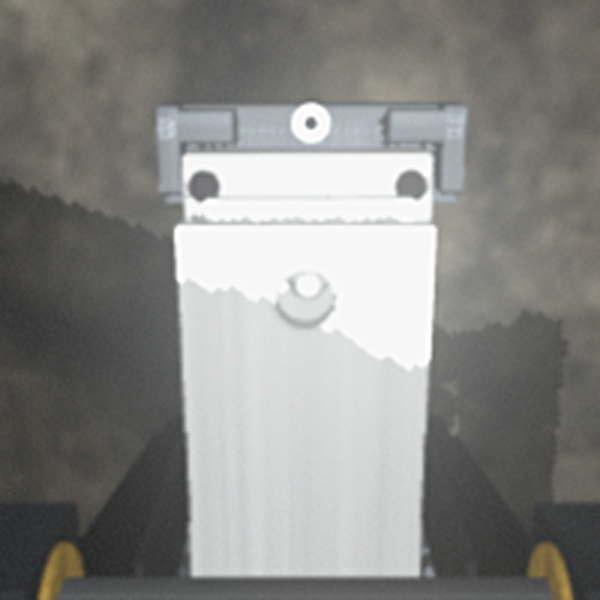

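Run:
```python
from cell import r
from h import *
c=np.load("w3.npz"); s=r.observe(); m=rot(s["tcp_rot"]).as_matrix()
g=lambda X,Y,z:m.T@(px(c,215+(X+.5)/3-.5,90+(Y+.5)/3-.5,z)-s["eef_pos"])*1000
print("pin",g(308,285,.063),"hole",g(305.5,298.5,.0769),"end",g(175,226,.0769),g(437,226,.0769))
print("nest/jig end: jig holes",g(204,186,.029),g(411,184,.029))
print("blank first edge L,R",g(183,195,.037),g(433,195,.037))
```

```text
pin [38.97222188 -0.39091357  8.604959  ] hole [39.51740498 -0.94218441 -5.29508122] end [ 54.11688416 -26.44802553  -5.29591824] [54.13827096 24.7447422  -5.29705618]
nest/jig end: jig holes [ 56.07944783 -26.12252777  42.60388617] [56.5947195  25.27168238 42.60269631]
blank first edge L,R [ 54.90314489 -30.29418964  34.60409173] [54.92903472 29.65642225 34.60275905]
```

```bash
python3 -m handwheel '[-0.02,0.04,0,0,0,0,0.3,0,0,0,0.4,0,0,0,0.4,0,0,0,0.4,0,0,0,0.4,0,0,0,0.4,0,0,0,0.3,0,0,0,0.2,0,0,0,0,0]'
python3 - <<'E'
from cell import r
s=r.observe(); print(s["eef_pos"],s["ft_force"],s["wrist_torque"],s["tcp_rot"])
E
```

```text
clock: 11.5
eef_pos: [0.5647, 0.1428, 0.0435]
tcp_rot: [-0.0, 0.437, 0.9, -0.0]
ft_force: [-0.5, -0.5, -1.0]
opening: 0.0494
grip_force: 40.0
[0.56471496 0.1428152  0.04349775] [-0.52262723 -0.46881077 -0.99684685] [ 0.00114639 -0.16397378 -0.0017862 ] [-5.27167271e-05  4.36674366e-01  8.99619634e-01 -9.24216533e-05]
```

```bash
python3 -m handwheel '[0,0,0.1,0,0,0,0.1,0,0,0,0.1,0,0,0,0.07,0,0,0,0.03,0,0,0,0,0,0,0,0,0,0,0,0,0,0,0,0,0,0,0,0,0]'
```

```text
clock: 12.75
eef_pos: [0.5648, 0.1428, 0.0397]
tcp_rot: [0.0, 0.437, 0.9, -0.0]
ft_force: [-2.5, -0.2, 3.3]
opening: 0.0494
grip_force: 40.0
```

```bash
python3 -m handwheel '[0,0,0.02,0,0,0,0,0,0,0,0,0,0,0,0,0,0,0,0,0,0,0,-0.5,0,0,0,-1.5,0,0,0,-2,0,0,0,-2,0,0,0,-1.5,0]' 100
python3 - <<'E'
from cell import r
from h import *
s=r.observe(); print(s["eef_pos"]); plan(s,(.384,.211,.10),135.4,8)
E
```

```text
clock: 14.0
eef_pos: [0.565, 0.1429, 0.1162]
tcp_rot: [0.001, 0.437, 0.9, 0.0]
ft_force: [-0.6, -0.0, -0.4]
opening: 0.0951
grip_force: 0.0
[0.56500583 0.14287845 0.11621351]
row [ 2.136 -1.137  0.203 -0.016] x 8 | total tool [ 16.55 -10.01   1.6 ] turn -0.1254
```

Run:
```python
from cell import r
from h import *
c=r.get_calibration("top"); d=np.load("top0.npz")["d"]
v,u=np.mgrid[150:245,165:275]; z=d[150:245,165:275]
P=np.stack([(u-c["cx"])/c["fx"]*z,(v-c["cy"])/c["fy"]*z,z],-1).reshape(-1,3); W=rot(c["attitude"]).apply(P)+c["eye"]
t=np.array([.384,.211]); a=np.radians(135.4); X=(W[:,:2]-t)@[np.cos(a),np.sin(a)]; Y=(W[:,:2]-t)@[np.sin(a),-np.cos(a)]
for y0 in range(50,140,10):
    k=(Y>y0/1e3)&(Y<=(y0+10)/1e3)&(abs(X)<.06)&(W[:,2]<.3); print(y0,k.sum(),W[k,2].max().round(3) if k.any() else None)
k=W[:,2]>.1; print(W[:,2].max(), (W[W[:,2]>.03][:,:2]).min(0),W[W[:,2]>.03].max(0))
```

```text
50 152 0.005
60 182 0.005
70 204 0.005
80 218 0.005
90 216 0.005
100 228 0.045
110 253 0.045
120 203 0.045
130 218 0.044
0.8839265220971221 [0.39068047 0.101292  ] [0.57241897 0.47423117 0.88392652]
```

```bash
python3 -m handwheel '[1.07,-0.57,0,-0.008,2.14,-1.14,0,-0.016,2.14,-1.14,0,-0.016,2.14,-1.14,0.3,-0.016,2.14,-1.14,0.3,-0.016,2.14,-1.14,0.3,-0.016,2.14,-1.14,0.3,-0.016,2.14,-1.14,0.3,-0.016,1.07,-0.57,0.1,-0.008,0,0,0,0]'
python3 - <<'E'
from cell import r
from h import *
s=r.observe();c=r.get_calibration("wrist");p,d=r.read_camera("wrist")
np.savez("w4.npz",p=p,d=d,**c); cv2.imwrite("pics/w4.png",cv2.resize(p[80:280,215:415,::-1],None,fx=3,fy=3,interpolation=cv2.INTER_CUBIC))
print(s["eef_pos"],s["tcp_rot"])
E
```

```text
clock: 15.25
eef_pos: [0.3826, 0.2109, 0.0983]
tcp_rot: [-0.0, 0.378, 0.926, -0.0]
ft_force: [0.4, 0.5, 0.3]
opening: 0.0954
grip_force: 0.0
[0.38261214 0.21088908 0.09831162] [-1.40941218e-04  3.77800543e-01  9.25886975e-01 -1.99470846e-04]
```

View pics/w4.png

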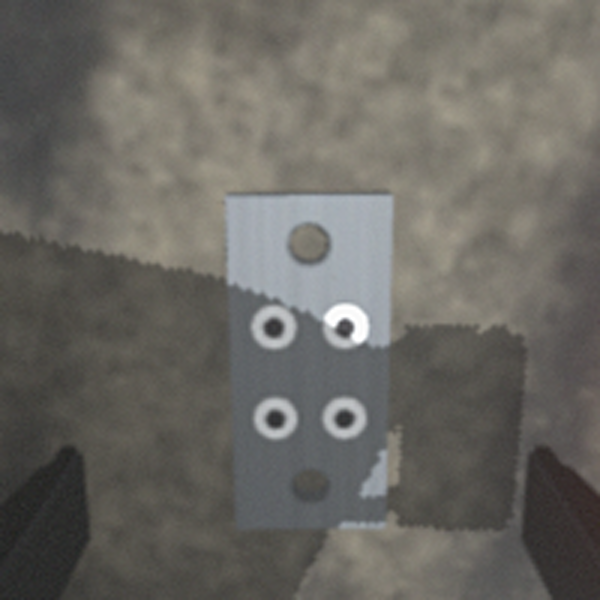

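Plate holes are at crop (309,243) and (311,485), corners at (226,194), (392,194), (236,527) and (387,527).

Run:
```python
from cell import r
from h import *
c=np.load("w4.npz"); s=r.observe(); m=rot(s["tcp_rot"]).as_matrix()
q=lambda X,Y,z:px(c,215+(X+.5)/3-.5,80+(Y+.5)/3-.5,z)
A,B=q(309,243,.010),q(311,485,.010); M=(A+B)/2; d=A-B; ph=np.degrees(np.arctan2(d[1],d[0]))
print(A,B,M,np.linalg.norm(d),ph)
k=np.mean([q(*t,.010) for t in[(226,194),(392,194),(236,527),(387,527)]],0); print("corners",k)
plan(s,(M[0],M[1],.003),ph,1); plan(s,(k[0],k[1],.003),ph,1)
```

```text
[0.3524549  0.24085005 0.01      ] [0.41035022 0.18528424 0.01      ] [0.38140256 0.21306714 0.01      ] 0.08024604251009862 136.17620150944674
corners [0.38171559 0.21288639 0.01      ]
row [ 0.304  0.014  9.544 -0.011] x 1 | total tool [0.3  0.01 9.54] turn -0.0106
row [ 0.269  0.023  9.544 -0.011] x 1 | total tool [0.27 0.02 9.54] turn -0.0106
```

```bash
python3 -m handwheel '[0.1,0.02,0.8,-0.011,0.1,0,1.2,0,0.08,0,1.4,0,0,0,1.4,0,0,0,1.4,0,0,0,1.3,0,0,0,1.1,0,0,0,0.7,0,0,0,0.25,0,0,0,0,0]'
python3 -m handwheel '[0,0,0,0,0,0,0,0,0,0,0,0,0,0,0,0,0,0,0,0,0,0,0,0,0,0,0,0,0,0,0,0,0,0,0,0,0,0,0,0]' 0 50
python3 -m handwheel '[0,0,-0.5,0,0,0,-1.2,0,0,0,-2,0,0,0,-2,0,0,0,-2,0,0,0,-2,0,0,0,-1.5,0,0,0,-0.5,0,0,0,0,0,0,0,0,0]'
python3 - <<'E'
from cell import r
from h import *
s=r.observe(); print(s["eef_pos"],s["tcp_rot"],s["wrist_torque"]); plan(s,(.6269,.0613,.12),128.2,14); plan(s,(.5648,.1428,.12),128.2,9)
E
```

```text
clock: 16.55
eef_pos: [0.3814, 0.2128, 0.0029]
tcp_rot: [0.0, 0.373, 0.928, -0.0]
ft_force: [-0.6, 0.2, 0.5]
opening: 0.0954
grip_force: 0.0
clock: 17.8
eef_pos: [0.3814, 0.2128, 0.0029]
tcp_rot: [0.0, 0.373, 0.928, 0.0]
ft_force: [0.0, 1.1, 0.1]
opening: 0.0493
grip_force: 50.0
clock: 19.05
eef_pos: [0.3811, 0.2127, 0.1195]
tcp_rot: [-0.0, 0.373, 0.928, -0.0]
ft_force: [-0.2, -0.3, -2.4]
opening: 0.0496
grip_force: 50.0
[0.38106279 0.21270038 0.11949968] [-2.82997106e-04  3.73148120e-01  9.27771685e-01 -3.17175610e-04] [-0.01858317 -0.15170155 -0.01244391]
row [-1.985  0.565 -0.004  0.01 ] x 14 | total tool [-28.22   6.1   -0.06] turn 0.1393
row [-1.956  0.977 -0.006  0.015] x 9 | total tool [-18.1    7.68  -0.06] turn 0.1393
```

```bash
python3 -m handwheel '[-0.95,0.49,0,0.0075,-1.96,0.98,0,0.0155,-1.96,0.98,0,0.0155,-1.96,0.98,0,0.0155,-1.96,0.98,0,0.0155,-1.96,0.98,0,0.0155,-1.96,0.98,0,0.0155,-1.96,0.98,0,0.0155,-1.96,0.98,0,0.0155,-1.3,0.5,0,0.0075]'
python3 - <<'E'
from cell import r
from h import *
s=r.observe(); plan(s,(.5653,.1421,.0805),128.2,1)
E
```

```text
clock: 20.3
eef_pos: [0.5688, 0.1395, 0.1196]
tcp_rot: [-0.0, 0.437, 0.899, -0.0]
ft_force: [0.1, 0.4, -2.2]
opening: 0.0491
grip_force: 50.0
row [ 4.240e-01 -1.140e-01  3.905e+00 -1.000e-03] x 1 | total tool [ 0.42 -0.11  3.91] turn -0.0012
```

```bash
python3 -m handwheel '[0.2,-0.05,0,-0.001,0.22,-0.06,0.5,0,0,0,1,0,0,0,1.2,0,0,0,1,0,0,0,0.7,0,0,0,0.4,0,0,0,0,0,0,0,0,0,0,0,0,0]'
python3 - <<'E'
from cell import r
from h import *
s=r.observe();c=r.get_calibration("wrist");p,d=r.read_camera("wrist")
np.savez("w5.npz",p=p,d=d,**c); cv2.imwrite("pics/w5.png",cv2.resize(p[90:290,215:415,::-1],None,fx=3,fy=3,interpolation=cv2.INTER_CUBIC))
print(s["eef_pos"],s["tcp_rot"]); plan(s,(.5653,.1421,.0805),128.2,1)
E
```

```text
clock: 21.55
eef_pos: [0.564, 0.1432, 0.0722]
tcp_rot: [0.0, 0.436, 0.9, 0.0]
ft_force: [-0.0, -0.6, -2.0]
opening: 0.0492
grip_force: 50.0
[0.56404521 0.14316889 0.0722151 ] [2.62439197e-04 4.36220594e-01 8.99839715e-01 1.06548109e-04]
row [-0.162  0.033 -0.828  0.001] x 1 | total tool [-0.16  0.03 -0.83] turn 0.0013
```

View pics/w5.png

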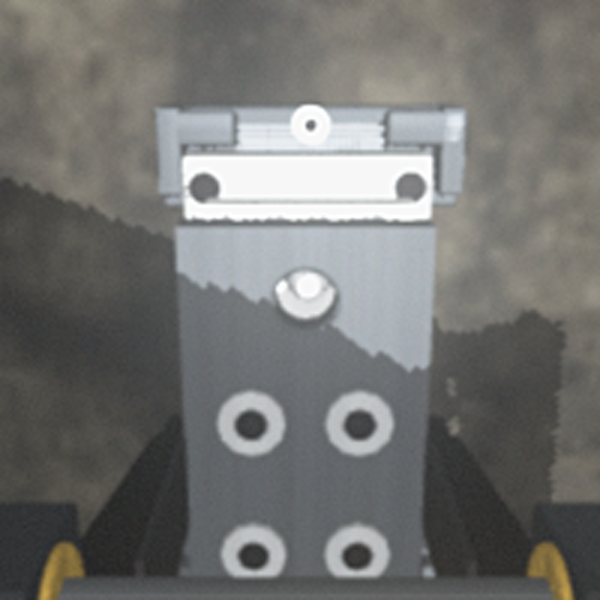

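Run:
```python
from cell import r
from h import *
c=np.load("w5.npz"); s=r.observe(); m=rot(s["tcp_rot"]).as_matrix()
g=lambda X,Y,z:m.T@(px(c,215+(X+.5)/3-.5,90+(Y+.5)/3-.5,z)-s["eef_pos"])*1000
print("pin",g(308,286,.063),"hole",g(306,296,.0793),"end",g(175,227,.0793),g(437,227,.0793))
```

```text
pin [38.58296846 -0.34881181  9.13304198] hole [40.46572905 -0.80759008 -7.16772917] end [ 54.20654482 -26.14179955  -7.18103317] [54.22103745 24.5138468  -7.16332136]
```

```bash
python3 -m handwheel '[-0.16,0.03,0,0.001,0,0,0,0,0,0,0.3,0,0,0,0.3,0,0,0,0.3,0,0,0,0.3,0,0,0,0.3,0,0,0,0.3,0,0,0,0.2,0,0,0,0,0]'
python3 - <<'E'
from cell import r
from h import *
s=r.observe(); plan(s,(.5653,.1421,.0479),128.2,1);print(s["ft_force"],s["wrist_torque"])
E
```

```text
clock: 22.85
eef_pos: [0.5651, 0.1421, 0.0517]
tcp_rot: [-0.0, 0.437, 0.9, -0.0]
ft_force: [0.5, -0.3, -2.4]
opening: 0.0495
grip_force: 50.0
row [-0.013  0.022  0.385  0.   ] x 1 | total tool [-0.01  0.02  0.38] turn 0.0003
[ 0.45140622 -0.27170453 -2.4266276 ] [ 0.00210414 -0.1788781   0.0334498 ]
```

```bash
python3 -m handwheel '[0,0,0.1,0,0,0,0.1,0,0,0,0.1,0,0,0,0.06,0,0,0,0.03,0,0,0,0,0,0,0,0,0,0,0,0,0,0,0,0,0,0,0,0,0]'
```

```text
clock: 24.1
eef_pos: [0.5652, 0.1421, 0.048]
tcp_rot: [0.0, 0.437, 0.9, -0.0]
ft_force: [0.2, -0.5, -2.5]
opening: 0.0495
grip_force: 50.0
```

```bash
python3 -m handwheel '[0,0,0.02,0,0,0,0.01,0,0,0,0.01,0,0,0,0,0,0,0,0,0,0,0,0,0,0,0,0,0,0,0,0,0,0,0,0,0,0,0,0,0]'
```

```text
clock: 25.35
eef_pos: [0.5651, 0.1421, 0.0479]
tcp_rot: [0.0, 0.437, 0.9, 0.0]
ft_force: [-2.8, -0.0, 5.0]
opening: 0.0496
grip_force: 50.0
```

```bash
python3 -m handwheel '[0,0,0,0,0,0,0,0,0,0,0,0,0,0,0,0,0,0,0,0,0,0,0,0,0,0,0,0,0,0,0,0,0,0,0,0,0,0,0,0]' 100 60
python3 - <<'E'
from cell import r
from h import *
s=r.observe();c=r.get_calibration("wrist");p,d=r.read_camera("wrist")
np.savez("w6.npz",p=p,d=d,**c); cv2.imwrite("pics/w6.png",cv2.resize(p[60:360,170:470,::-1],None,fx=2,fy=2,interpolation=cv2.INTER_CUBIC))
plan(s,(.5653,.1421,.0035),128.2,1)
v,u=np.mgrid[150:260,280:360]; z=d[150:260,280:360]
W=rot(c["attitude"]).apply(np.stack([(u-c["cx"])/c["fx"]*z,(v-c["cy"])/c["fy"]*z,z],-1).reshape(-1,3))+c["eye"]; print(np.percentile(W[:,2],[5,25,50,75,95]))
E
```

```text
clock: 26.6
eef_pos: [0.5651, 0.1421, 0.0476]
tcp_rot: [0.0, 0.437, 0.9, -0.0]
ft_force: [-0.5, 0.4, 0.4]
opening: 0.095
grip_force: 0.0
row [-0.009  0.013  4.409  0.   ] x 1 | total tool [-0.01  0.01  4.41] turn 0.0003
[0.03043791 0.05569861 0.05636259 0.05694648 0.05924405]
```

View pics/w6.png

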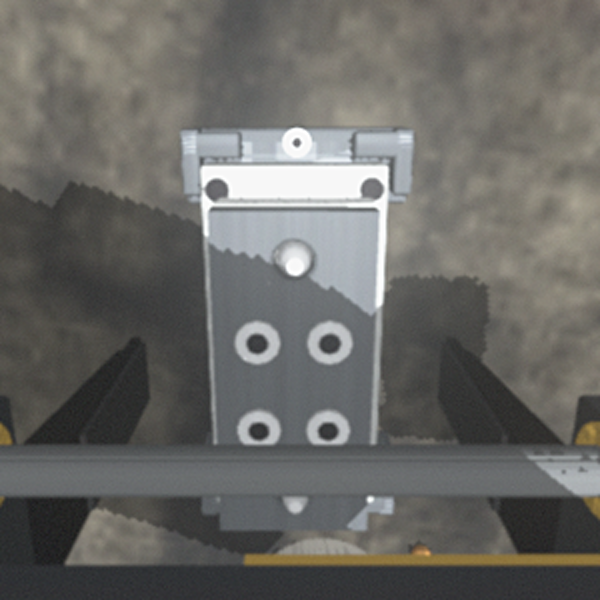

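The pile is seated: the far pin shows in its hole at (294,259), and the plate is flat and square on the blanks. Next I go down and grip the jig.

```bash
python3 -m handwheel '[0,0.01,0.4,0,0,0,0.6,0,0,0,0.6,0,0,0,0.6,0,0,0,0.6,0,0,0,0.6,0,0,0,0.5,0,0,0,0.35,0,0,0,0.15,0,0,0,0,0]'
python3 -m handwheel '[0,0,0,0,0,0,0,0,0,0,0,0,0,0,0,0,0,0,0,0,0,0,0,0,0,0,0,0,0,0,0,0,0,0,0,0,0,0,0,0]' 0 60
```

```text
clock: 27.9
eef_pos: [0.5652, 0.1421, 0.0036]
tcp_rot: [0.0, 0.437, 0.9, -0.0]
ft_force: [-1.1, 0.9, 0.9]
opening: 0.0949
grip_force: 0.0
clock: 29.15
eef_pos: [0.5653, 0.1422, 0.0036]
tcp_rot: [0.0, 0.437, 0.9, 0.0]
ft_force: [1.9, 1.0, 1.8]
opening: 0.0615
grip_force: 60.0
```

Gripped at 61.5 mm. I lift slowly, 10 cm in all.

```bash
python3 -m handwheel '[0,0,-0.1,0,0,0,-0.2,0,0,0,-0.3,0,0,0,-0.4,0,0,0,-0.4,0,0,0,-0.4,0,0,0,-0.4,0,0,0,-0.4,0,0,0,-0.4,0,0,0,-0.4,0]'
python3 -m handwheel '[0,0,-0.5,0,0,0,-0.6,0,0,0,-0.8,0,0,0,-0.8,0,0,0,-0.8,0,0,0,-0.8,0,0,0,-0.8,0,0,0,-0.7,0,0,0,-0.5,0,0,0,-0.3,0]'
python3 -m handwheel '[0,0,0,0,0,0,0,0,0,0,0,0,0,0,0,0,0,0,0,0,0,0,0,0,0,0,0,0,0,0,0,0,0,0,0,0,0,0,0,0]'
python3 - <<'E'
from cell import r
from h import *
s=r.observe();print(s["wrist_torque"])
p,d=r.read_camera("scene"); q,d2=r.read_camera("wrist")
a=cv2.resize(p[130:290,210:430,::-1],(560,407)); b=cv2.resize(q[60:360,190:430,::-1],(240,300)); o=np.zeros((407,800,3),np.uint8); o[:,:560]=a; o[:300,560:]=b
cv2.imwrite("pics/end.png",o)
E
```

```text
clock: 30.4
eef_pos: [0.5651, 0.1422, 0.0378]
tcp_rot: [-0.0, 0.437, 0.9, -0.0]
ft_force: [0.5, 0.5, -7.5]
opening: 0.0615
grip_force: 60.0
clock: 31.65
eef_pos: [0.5652, 0.1421, 0.1039]
tcp_rot: [0.0, 0.437, 0.9, -0.0]
ft_force: [0.5, -1.0, -8.3]
opening: 0.0618
grip_force: 60.0
clock: 32.9
eef_pos: [0.5652, 0.1421, 0.1036]
tcp_rot: [0.0, 0.437, 0.9, -0.0]
ft_force: [-0.4, 0.0, -8.7]
opening: 0.0611
grip_force: 60.0
[ 0.05035937 -0.12818784 -0.00730469]
```

View pics/end.png

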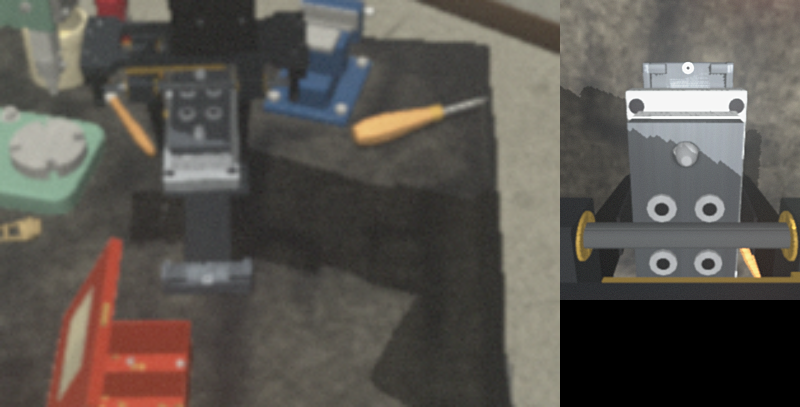

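The jig hangs level above the nest with the pile down on its pins. It has risen 10.0 cm, and the wrist force of 8.7 N matches its weight.

```bash
python3 -c "
from cell import r
print(r.hand_in())"
```

```text
the job is handed in; nothing more can be done
None
```

The job is handed in: the loose blank and then the bush plate are stacked on the pins, and the arm is holding the loaded jig still and level 10 cm above its nest after about 33 s, with no contact made with the tin, marker or awl.

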